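# Regrip a vial block to load the block heater

### The arm

A 7-joint arm with a two-finger parallel gripper is mounted at the origin on the work surface. World frame = base frame: x ahead of the robot, y to its left, z up, the work surface at z = 0. Lengths are in mm, angles in rad, forces in N, time in s.
With the tool pointing down it reaches from about 350 to 900 mm from the base axis. Payload 19.9 kg.
Tool frame: the origin (TCP) lies on the centre line of the jaws, within the pads' length; the fingertips stand 11 mm ahead of it and the grasp point (between the pads) lies 8 mm behind it; z points along the fingers, y is the line along which they close (so a half turn about z gives the same grasp; the last joint's range is limited). The gripper opens to 94 mm and grips with 3 to 60 N. Pads are 16 mm wide; open, the fingers measure 119 mm over their backs; the gripper's body (75 mm by 177 mm) begins 78 mm behind the grasp point.
Start: joints at [-1.248, 0.417, -0.01, 1.614, 0.005, 1.111, -0.053], TCP at [222.965, 583.855, 216.425] pointing down, gripper open.
Joint ranges: [-2.81, 2.81], [-0.39, 2.02], [-1.27, 1.25], [0.06, 2.57], [-1.19, 4.33], [0.19, 2], [-2.82, 2.82]. Speed limits (rad/s): [1.89, 1.89, 2.39, 2.39, 3.01, 3.01, 3.01].

### API

Orientations are given as a rotation vector (axis times angle).
In Python, from bench import robot gives the robot as it stands. The module is installed in compiled form; this text tells all that it offers.
- The arm moves only by the tool apply_moves, never from a script. Its argument "commands" is a list of rows, each an object with "xyz": the shift along the tool's x, y, z normalised to -1 to 1, where 1 is 2 cm, a list of three; "yaw": the turn about the tool's z normalised to -1 to 1, where 1 is 0.08 rad. A call has 1 to 12 rows; each row shifts and turns the commanded pose from where the row before left it, along the tool's axes as they then stand; what a row does not reach is not made up. A row lasts 1/12 s, in which the tool goes at most 41.7 mm and 7.16 degrees, less where a joint would pass 70% of its speed; a pose out of reach is approached as far as the arm can. A call with a number of a shift or a turn outside -1 to 1 is refused whole. A call with a gripper value outside its range is refused whole. "claw" is the opening, from 0 (shut) to 1 (fully open), set as the call begins (left out, the last holds). The fingers move at their own pace and stop on an object; the grip force is fixed at half the most. Time passes only in rows, so rows that do not move let the fingers close. It gives the time, the measured TCP pose, the force, the opening and the grip force at its end, in the units of the state.
- robot.get_obs(): the state, without advancing time (a new reading comes with each control period).
- robot.capture(name): name is "scene" or "top" or "wrist"; returns a dict with "image" (400x640x3 uint8, blue, green, red), "vfov" (degrees; the focal length in pixels is half the picture's height over the tangent of half this angle, whatever the lens; pixels are square), "cx", "cy" (the principal point, pixels), "dist_coeffs" ([k1, k2, p1, p2, k3] as OpenCV has them; the pictures are not rectified), "rvec" (rotation vector, rad) and "tvec" (3), from world to camera coordinates, as OpenCV has them. Camera axes: x right, y down, z forward; pixel columns grow to the right and rows downward; lengths in mm; the calibration is good to about 2 mm. A picture is of the moment at which its call begins. There is no depth.
- robot.close_job(): hands the job in; it is judged then, once.
The state is a dict: "time": time; "joint_pos": joint angles; "dq": joint speeds; "joint_efforts": joint torques, N m; "tcp_pos": TCP position; "orientation": TCP orientation; "contact_force": force on the tool from outside, world axes, zero at the start; "moment": the same for the moment, N m; "gripper_width": opening from 0.0 (shut) to 1.0 (fully open); "grip_force": force on a finger pad.
Only numpy, scipy, OpenCV 4.12 (cv2) and the standard library are available. Lean on these libraries where they do the work, as an engineer would, in place of code of your own. Each camera call takes 0.05 s, during which the arm holds its last target. There are 200 camera calls.

### The job

Load the six-hole aluminium vial block into the nest on top of the blue block heater. Its holder leaves only its short ends free to grip and the nest only its long sides, so stand it upright on the round cork mat, let go, then take it the other way and lower it fully down into the nest. Never let it drop, and leave the block with two large bores in its holder.

Things in the scene. Friction and masses are not known exactly. Their poses are not given: they have to be found in the camera images.
- vial_block: Bare aluminium block, 60 (x) by 40 (y) by 50 mm high, about 0.24 kg, six 12 mm holes in its top. Origin: centre of its underside. Starts upright in a dark grey holder: floor 10 mm above the bench; two cheeks, 5 mm off its long (y) faces, rise 12 mm above its top. At its short (x) faces are only 8 mm high stops, so grip it there, over 10 mm above its underside, and lift it straight up.
- mat: Round cork mat, 130 mm across and 4 mm thick, fixed to the bench. Origin: centre of its underside, z up. The free place on which to put the block down between the two grips.
- nest (a point): Centre of the nest's floor on the blue heater (200 by 150 mm), 64 mm above the bench. Dark steel cheeks, 66 mm high above it, inner faces at x = +-38 mm, leave 8 mm beside the block's short ends, too little for a finger; rails only 10 mm high at y = +-28 mm. The block goes in with its length along this x, either way round, held by its long sides, fingertips over 10 mm above this floor.
- two_bore_block: Bystander to leave alone: aluminium block of the same size (60 by 40 by 50 mm) with two 21 mm bores in its top, in its own identical holder; which holder stands where varies. Origin: centre of its underside, axes as for the vial block.
Mind the look-alikes: they are no part of the job. Leave any purple or yellow look-alike of the part that bears nest alone.

How it is judged (in metres and radians):
On the way:
1. the vial block stands upright on the cork mat, released (horizontal distance between vial_block and mat below 0.055 m and z of vial_block in the frame of mat below 0.012 m and angle between vial_block's own z axis and vertical below 0.15 rad and contact force between the fingers and vial_block below 0.1 N and linear speed of vial_block below 0.03 m/s), for 0.2 s.
At the end, for the whole second after the job is handed in: The vial block rests released, still and upright in the nest: centre within 15 mm of the nest's, underside within 6 mm of its floor, length within 20 degrees of the nest's x (either way round), tilted under 5.7 degrees. The two-bore block is within 20 mm of its start (horizontal distance between vial_block and nest below 0.015 m and z of vial_block in the frame of nest between -0.006 and 0.006 m and angle between the x axis of vial_block and the x axis of nest, either way round below 0.35 rad and angle between vial_block's own z axis and vertical below 0.1 rad and contact force between the fingers and vial_block below 0.1 N and linear speed of vial_block below 0.02 m/s and distance of two_bore_block from where it was at the start of the episode below 0.02 m); the robot touches nothing.
It fails at once if the vial block is dropped (falls faster than 0.4 m/s with no finger on it) (contact force between the fingers and vial_block below 0.05 N and linear speed of vial_block above 0.4 m/s).
It fails at once if the two-bore block is moved more than 20 mm (distance of two_bore_block from where it was at the start of the episode above 0.02 m).
It also fails if it takes over 64 s, if anything falls off the work surface, if the arm or the gripper's body presses on something with over 40 N, if the wrist force passes 120 N, or if a joint passes its speed limit or range.

## Working session

There is one attempt and no reset: what is moved stays moved. The work goes in short steps, Python scripts to look and compute and a tool call to move; the robot and the scene stay as the last step left them, time stands still between calls to the robot, and variables do not carry over. Pictures are saved under pics/ and viewed, at most 10 in all, crops included, and the job is handed in when it is done.

Besides the shell and the picture viewer there is one more tool, called after "Request:" as a command line: name --argument value ..., lists and objects as JSON in quotes. apply_moves: Moves the arm, as the interface text tells. Its arguments: {"type":"object","properties":{"commands":{"type":"array"},"claw":{"type":"number"}},"required":["commands"]}

```bash
mkdir -p pics; cat > h.py <<'E'
import numpy as np, cv2, pickle
from bench import robot
def snap(n,f):
    c=robot.capture(n); cv2.imwrite('pics/%s.png'%f,c['image']); pickle.dump(c,open('%s.pkl'%f,'wb')); return c
def K(c):
    f=200/np.tan(np.radians(c['vfov'])/2); return np.array([[f,0,c['cx']],[0,f,c['cy']],[0,0,1.]])
def ray(c,uv):
    p=cv2.undistortPoints(np.array(uv,float).reshape(-1,1,2),K(c),np.array(c['dist_coeffs'],float)).reshape(-1,2)
    R=cv2.Rodrigues(np.array(c['rvec'],float))[0]; o=-R.T@np.array(c['tvec'],float).ravel()
    d=np.c_[p,np.ones(len(p))]@R; return o,d
def onz(c,uv,z):
    o,d=ray(c,uv); return o+d*((z-o[2])/d[:,2])[:,None]
def proj(c,P):
    return cv2.projectPoints(np.array(P,float).reshape(-1,3),np.array(c['rvec'],float),np.array(c['tvec'],float),K(c),np.array(c['dist_coeffs'],float))[0].reshape(-1,2)
def tri(c1,u1,c2,u2):
    o1,d1=ray(c1,[u1]);o2,d2=ray(c2,[u2]);d1,d2=d1[0],d2[0]
    s=np.linalg.lstsq(np.c_[d1,-d2],o2-o1,rcond=None)[0]; a,b=o1+s[0]*d1,o2+s[1]*d2
    return (a+b)/2,np.linalg.norm(a-b)
E
python3 - <<'E'
from h import *
for n in('scene','top','wrist'):
    c=snap(n,n+'0'); print(n,c['vfov'],c['cx'],c['cy'],ray(c,[[320,200]]))
print(robot.get_obs())
a=[cv2.imread('pics/%s0.png'%n) for n in('scene','top')]
E
```

```text
scene 50.85468953840453 316.61812772380415 193.4341475089068 (array([1155.40484457,  181.90879887, 1070.59070634]), array([[-0.53671688, -0.23500117, -0.81056627]]))
top 50.615057109813286 314.92015946622536 205.33762193488428 (array([ 276.32622302, -153.34959708, 1315.49651604]), array([[ 0.15026892, -0.01433261, -0.98869476]]))
wrist 65.32843057128208 318.7679687669186 203.68769350436602 (array([160.10707887, 608.35470094, 383.31828828]), array([[ 0.20592552, -0.07603201, -0.97568906]]))
{'time': 0.15, 'joint_pos': array([-1.24748665,  0.41782644, -0.01026887,  1.61400044,  0.00471082,
        1.11068845, -0.05299539]), 'dq': array([-0.00025705, -0.00185703,  0.00084769, -0.00309319,  0.00086641,
       -0.00016843, -0.0001855 ]), 'joint_efforts': array([ 1.63510020e-03, -8.51531339e+01,  6.39726017e-01, -4.26125765e+01,
       -4.86991962e-02,  1.72615552e-02,  1.58621065e-04]), 'tcp_pos': array([222.9182734 , 583.61646258, 215.99055232]), 'orientation': array([-5.69879647e-01, -3.08940711e+00,  1.41061006e-03]), 'contact_force': array([-0.38460289, -0.21350734, -0.0954482 ]), 'moment': array([-0.00264535, -0.01429294, -0.00086267]), 'grip_force': 0.0, 'gripper_width': 0.9987715705024202}
```

View pics/scene0.png

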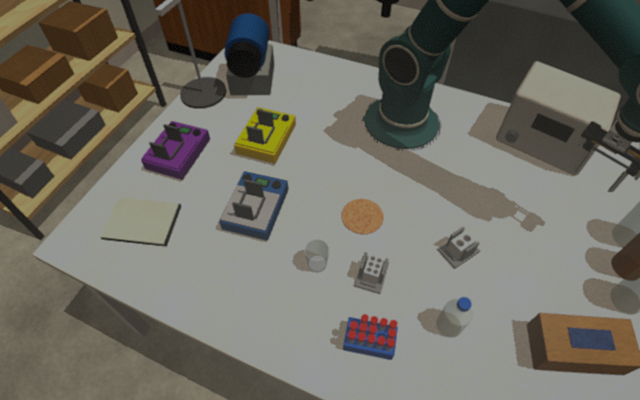

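View pics/top0.png

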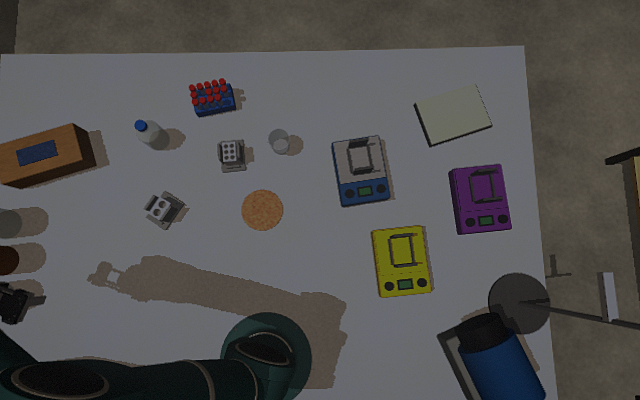

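The scene picture shows two blocks in holders: one at scene (374,267) / top (231,153), the other at scene (460,243) / top (163,207). It also shows three heaters: blue at top (361,170), yellow at (402,262) and purple at (480,199). The cork mat is at top (262,210). The first block shows six holes and the blue heater matches the text, so those look like the targets. I'll confirm with a crop.

```bash
python3 - <<'E'
import cv2,numpy as np
t=cv2.imread('pics/top0.png');s=cv2.imread('pics/scene0.png')
def cr(i,x,y,w,h,k): return cv2.resize(i[y:y+h,x:x+w],None,fx=k,fy=k,interpolation=cv2.INTER_CUBIC)
o=np.zeros((600,800,3),np.uint8)
o[0:300,0:400]=cr(t,205,130,50,37.5.__int__()+1,8)[:300,:400]
o[0:300,400:800]=cr(t,325,130,80,60,5)[:300]
o[300:600,0:400]=cr(s,345,245,67,50,6)[:300,:400]
o[300:600,400:800]=cr(s,215,165,80,75,5)[:300]
cv2.imwrite('pics/crop0.png',np.clip(o*1.6,0,255).astype(np.uint8))
E
```

```text
(no output)
```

View pics/crop0.png

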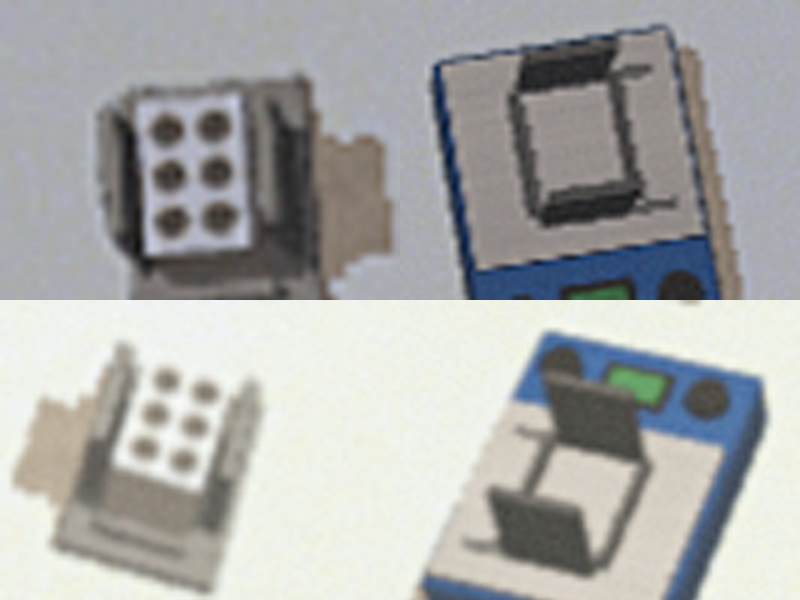

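The crop confirms it: the left block has six holes (hole mean at top about (229,152), scene about (374,265)). The blue heater carries the nest, with two upright cheeks and two rails. Next I measure the holes, the mat and the nest.

```bash
python3 - <<'E'
from h import *
t=pickle.load(open('top0.pkl','rb'));s=pickle.load(open('scene0.pkl','rb'))
f=lambda p,k,o:(np.array(p,float)+.5)/k-.5+np.array(o)
T=f([(168,130),(215,127),(170,176),(218,173),(172,221),(220,216)],8,(205,130))
S=f([(183,160),(145,147),(195,125),(155,113),(205,91),(166,80)],6,(345,245))
P=[]
for a,b in zip(T,S):
    p,e=tri(t,a,s,b);P.append(p);print(p.round(1),round(e,1))
P=np.array(P);print('centre',P.mean(0)); d=(P[0]+P[1]-P[4]-P[5]);print('yaw',np.degrees(np.arctan2(d[1],d[0])), 'z60:',onz(t,[T.mean(0)],60),onz(s,[S.mean(0)],60))
q=onz(t,T,60);d=q[0]+q[1]-q[4]-q[5];print('yaw top',np.degrees(np.arctan2(d[1],d[0])))
# mat
for n,c in(('t',t),('s',s)):
    h=cv2.cvtColor(c['image'],cv2.COLOR_BGR2HSV); m=cv2.inRange(h,(5,90,80),(25,255,255))
    for k in cv2.findContours(m,0,2)[0]:
        if 400<cv2.contourArea(k)<3000:
            (x,y),_=cv2.minEnclosingCircle(k); print(n,x,y,cv2.contourArea(k),onz(c,[cv2.fitEllipse(k)[0]],4))
# nest cheeks: top corners, upper/lower cheek inner base corners etc
A=f([(520,90),(610,78),(540,218),(630,205)],1,0)
# floor quad in top crop(scale5,off 325,130): 
F=f([(112,93),(212,78),(142,212),(238,183)],5,(325,130))
print('nest floor',onz(t,F,64).round(1))
# blue body
for n,c in(('t',t),('s',s)):
    h=cv2.cvtColor(c['image'],cv2.COLOR_BGR2HSV); m=cv2.inRange(h,(100,110,40),(125,255,255))
    for k in cv2.findContours(m,0,2)[0]:
        if cv2.contourArea(k)>200: print(n,cv2.boundingRect(k),cv2.contourArea(k),cv2.minAreaRect(k))
# cheek tops: dark-pixel outer cheek
E
```

```text
[640.6 114.1  57.4] 1.6
[641.3  96.4  57.6] 2.0
[622.4 113.3  57.7] 1.8
[623.4  95.   57.2] 1.5
[604.7 112.1  58.2] 1.4
[606.4  94.   58.1] 1.6
centre [623.14318172 104.14591046  57.70985791]
yaw 3.525808507103824 z60: [[622.73838689 102.88325473  60.        ]] [[624.12601284 105.11117274  60.        ]]
yaw top 3.115649919684937
t 261.9166564941406 209.86904907226562 1259.5 [[448.66184129  10.53034192   4.        ]]
t 36.0 153.0 2930.5 [[639.03952161 723.49946224   4.        ]]
s 362.0 216.0 1075.0 [[453.63587176  13.98561038   4.        ]]
s 265.0 135.0 471.5 [[1104.46743434  220.08642899    4.        ]]
s 74.0 14.5 664.0 [[  -95.29468148 -1710.12772329     4.        ]]
s 33.0 23.5 1437.0 [[  -50.62661171 -1999.47104073     4.        ]]
nest floor [[ 624.2 -257.1   64. ]
 [ 632.3 -318.2   64. ]
 [ 550.  -273.    64. ]
 [ 566.6 -331.5   64. ]]
t (462, 334, 83, 66) 3117.5 ((503.9000549316406, 375.800048828125), (76.47352600097656, 55.45448303222656), 63.43495178222656)
t (332, 143, 58, 62) 987.0 ((360.21624755859375, 170.29730224609375), (63.12921142578125, 48.99089813232422), 80.53767395019531)
t (16, 140, 41, 26) 558.5 ((36.19439697265625, 152.38079833984375), (15.799999237060547, 39.19999694824219), 73.73979187011719)
t (194, 83, 41, 31) 242.5 ((216.00863647460938, 103.75154113769531), (21.47951316833496, 43.90373229980469), 55.124671936035156)
s (242, 172, 45, 24) 248.0 ((263.3500061035156, 181.45001220703125), (43.95566177368164, 14.546477317810059), 18.434947967529297)
s (226, 14, 43, 52) 1042.0 ((248.53530883789062, 37.242740631103516), (40.19537353515625, 47.2166748046875), 14.931418418884277)
```

Vial block at about (623,104), top about z 58–60, yaw 3.3°; mat at about (451,12); nest at roughly (593,−295). Moving to a hover above the block.

Request:
apply_moves --claw 1 --commands '[{"xyz":[-0.97,-0.545,0],"yaw":0},{"xyz":[-0.97,-0.545,0],"yaw":0},{"xyz":[-0.97,-0.545,0],"yaw":0},{"xyz":[-0.97,-0.545,0],"yaw":0},{"xyz":[-0.97,-0.545,0],"yaw":0},{"xyz":[-0.97,-0.545,0],"yaw":0},{"xyz":[-0.97,-0.545,0],"yaw":0},{"xyz":[-0.97,-0.545,0],"yaw":0},{"xyz":[-0.97,-0.545,0],"yaw":0},{"xyz":[-0.97,-0.545,0],"yaw":0},{"xyz":[-0.97,-0.545,0],"yaw":0},{"xyz":[-0.97,-0.545,0],"yaw":0}]'

```text
time: 1.15
tcp_pos: [394.3, 377.6, 216.3]
orientation: [-0.57, -3.089, 0.0]
contact_force: [1.0, 0.0, 0.0]
gripper_width: 1.0
grip_force: 0.0
```

Request:
apply_moves --commands '[{"xyz":[-0.97,-0.545,0],"yaw":0},{"xyz":[-0.97,-0.545,0],"yaw":0},{"xyz":[-0.97,-0.545,0],"yaw":0},{"xyz":[-0.97,-0.545,0],"yaw":0},{"xyz":[-0.97,-0.545,0],"yaw":0},{"xyz":[-0.97,-0.545,0],"yaw":0},{"xyz":[-0.97,-0.545,0],"yaw":0},{"xyz":[-0.97,-0.545,0],"yaw":0},{"xyz":[-0.97,-0.545,0],"yaw":0},{"xyz":[-0.97,-0.545,0],"yaw":0},{"xyz":[-0.97,-0.545,0],"yaw":0},{"xyz":[-0.97,-0.545,0],"yaw":0}]'

```text
time: 2.15
tcp_pos: [565.1, 172.4, 216.3]
orientation: [-0.57, -3.089, 0.0]
contact_force: [0.4, 1.2, 1.0]
gripper_width: 1.0
grip_force: 0.0
```

Request:
apply_moves --commands '[{"xyz":[-0.97,-0.545,0],"yaw":0},{"xyz":[-0.97,-0.545,0],"yaw":0},{"xyz":[-0.97,-0.545,0],"yaw":0},{"xyz":[-0.97,-0.545,0],"yaw":0},{"xyz":[0,0,0],"yaw":0.95},{"xyz":[0,0,0],"yaw":0.95},{"xyz":[0,0,0],"yaw":0.95},{"xyz":[0,0,0],"yaw":0.95},{"xyz":[0,0,0],"yaw":0.95},{"xyz":[0,0,0],"yaw":0.95},{"xyz":[0,0,0],"yaw":0.95},{"xyz":[0,0,0],"yaw":0.95}]'

```text
time: 3.15
tcp_pos: [621.4, 105.0, 216.2]
orientation: [-1.473, -2.774, 0.001]
contact_force: [-0.6, 0.5, 0.5]
gripper_width: 0.999
grip_force: 0.0
```

Request:
apply_moves --commands '[{"xyz":[0,0,0],"yaw":0.95},{"xyz":[0,0,0],"yaw":0.95},{"xyz":[0,0,0],"yaw":0.95},{"xyz":[0,0,0],"yaw":0.95},{"xyz":[0,0,0],"yaw":0.95},{"xyz":[0,0,0],"yaw":0.95},{"xyz":[0,0,0],"yaw":0.95},{"xyz":[0,0,0],"yaw":0},{"xyz":[0,0,0],"yaw":0}]'

```text
time: 3.9
tcp_pos: [621.4, 105.1, 216.3]
orientation: [-2.144, -2.296, 0.001]
contact_force: [0.2, 0.0, 0.3]
gripper_width: 0.999
grip_force: 0.0
```

```bash
python3 - <<'E'
from h import *
c=snap('wrist','w1')
g=cv2.cvtColor(c['image'],cv2.COLOR_BGR2GRAY)
uv=proj(c,[[623,104,60]])[0]; print('pred',uv)
for th in(90,120,150):
  m=(g<th).astype(np.uint8)
  for k in cv2.findContours(m,1,2)[0]:
    a=cv2.contourArea(k)
    if 80<a<900:
        e=cv2.fitEllipse(k)
        if min(e[1])/max(e[1])>.7 and np.hypot(*(np.array(e[0])-uv))<150: print(th,np.round(e[0],1),a,onz(c,[e[0]],60).round(1))
E
```

```text
pred [320.89049206 196.02787413]
90 [335.8 204. ] 80.5 [[639.5  96.4  60. ]]
90 [302.  203.9] 83.5 [[603.5  94.1  60. ]]
90 [319.  187.4] 88.0 [[620.4 113.2  60. ]]
90 [336.1 187.4] 90.5 [[638.4 114.3  60. ]]
90 [301.9 187.3] 89.0 [[602.4 112.1  60. ]]
120 [335.6 203.7] 133.5 [[639.3  96.8  60. ]]
120 [318.9 203.5] 140.0 [[621.5  95.8  60. ]]
120 [302.1 203.4] 136.5 [[603.6  94.6  60. ]]
120 [336.1 187.1] 138.0 [[638.3 114.6  60. ]]
120 [319.1 186.9] 138.0 [[620.4 113.6  60. ]]
120 [302.1 186.9] 140.0 [[602.5 112.4  60. ]]
```

View pics/w1.png

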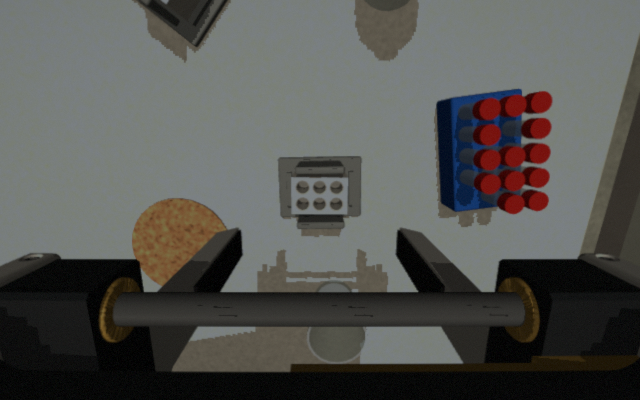

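The wrist view shows the six-hole block at (319,195) between its cheeks and the mat at (180,243). The jaws straddle the block correctly: its centre is at (621.0,104.6), yaw 3.3°. Descending and gripping.

Request:
apply_moves --claw 1 --commands '[{"xyz":[0,0,1],"yaw":0.1},{"xyz":[0,0,1],"yaw":0},{"xyz":[0,0,1],"yaw":0},{"xyz":[0,0,1],"yaw":0},{"xyz":[0,0,1],"yaw":0},{"xyz":[0,0,1],"yaw":0},{"xyz":[0,0,1],"yaw":0},{"xyz":[0,0,1],"yaw":0},{"xyz":[0,0,0.3],"yaw":0},{"xyz":[0,0,0.3],"yaw":0},{"xyz":[0,0,0.3],"yaw":0},{"xyz":[0,0,0],"yaw":0}]'

```text
time: 4.95
tcp_pos: [621.5, 104.9, 38.2]
orientation: [-2.155, -2.286, 0.0]
contact_force: [-0.2, 0.3, -0.3]
gripper_width: 1.003
grip_force: 0.0
```

Request:
apply_moves --claw 0 --commands '[{"xyz":[0,0,0],"yaw":0},{"xyz":[0,0,0],"yaw":0},{"xyz":[0,0,0],"yaw":0},{"xyz":[0,0,0],"yaw":0},{"xyz":[0,0,0],"yaw":0},{"xyz":[0,0,0],"yaw":0},{"xyz":[0,0,0],"yaw":0},{"xyz":[0,0,0],"yaw":0},{"xyz":[0,0,0],"yaw":0},{"xyz":[0,0,0],"yaw":0}]'

```text
time: 5.78
tcp_pos: [621.7, 105.0, 38.7]
orientation: [2.156, 2.285, 0.0]
contact_force: [-0.9, 1.0, 5.5]
gripper_width: 0.635
grip_force: 30.0
```

Request:
apply_moves --commands '[{"xyz":[0,0,-0.2],"yaw":0},{"xyz":[0,0,-0.4],"yaw":0},{"xyz":[0,0,-0.6],"yaw":0},{"xyz":[0,0,-0.8],"yaw":0},{"xyz":[0,0,-0.8],"yaw":0},{"xyz":[0,0,-0.8],"yaw":0},{"xyz":[0,0,-0.8],"yaw":0},{"xyz":[0,0,-0.6],"yaw":0},{"xyz":[0,0,0],"yaw":0}]'

```text
time: 6.53
tcp_pos: [622.8, 105.1, 141.6]
orientation: [2.155, 2.283, 0.005]
contact_force: [0.2, -0.1, -1.7]
gripper_width: 0.634
grip_force: 30.0
```

Request:
apply_moves --commands '[{"xyz":[-0.3,-0.65,0],"yaw":0},{"xyz":[-0.415,-0.88,0],"yaw":0},{"xyz":[-0.415,-0.88,0],"yaw":0},{"xyz":[-0.415,-0.88,0],"yaw":0},{"xyz":[-0.415,-0.88,0],"yaw":0},{"xyz":[-0.415,-0.88,0],"yaw":0},{"xyz":[-0.415,-0.88,0],"yaw":0},{"xyz":[-0.415,-0.88,0],"yaw":0},{"xyz":[-0.415,-0.88,0],"yaw":0},{"xyz":[-0.415,-0.88,0],"yaw":0},{"xyz":[-0.115,-0.23,0],"yaw":0},{"xyz":[0,0,0],"yaw":0}]'

```text
time: 7.53
tcp_pos: [449.7, 11.4, 138.4]
orientation: [-2.157, -2.284, -0.0]
contact_force: [1.3, -0.9, -2.3]
gripper_width: 0.634
grip_force: 30.0
```

```bash
python3 - <<'E'
from h import *
c=snap('wrist','w2');o=robot.get_obs();print(o['tcp_pos'],o['joint_pos'].round(2),o['gripper_width'],o['grip_force'])
E
```

```text
[450.7276646   12.03608566 138.54487068] [-0.57  0.23  0.53  2.12 -0.16  0.83  0.12] 0.6370974392744487 29.996917247772217
```

View pics/w2.png

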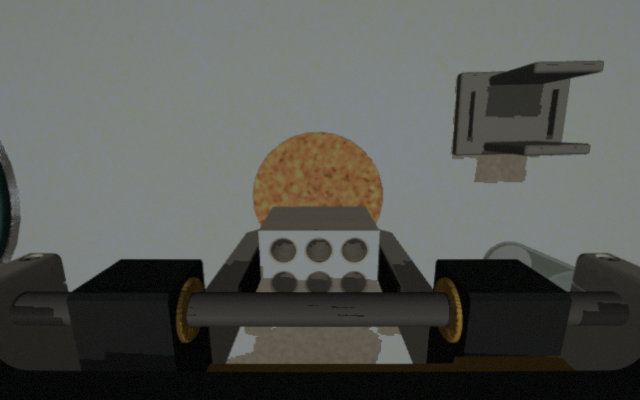

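The picture shows the block held level at (318,245). The mat lies straight below at about (318,195), and the empty holder is at the right. Lowering onto the mat.

Request:
apply_moves --commands '[{"xyz":[0,0,0.5],"yaw":0},{"xyz":[0,0,0.8],"yaw":0},{"xyz":[0,0,0.8],"yaw":0},{"xyz":[0,0,0.8],"yaw":0},{"xyz":[0,0,0.8],"yaw":0},{"xyz":[0,0,0.6],"yaw":0},{"xyz":[0,0,0.4],"yaw":0},{"xyz":[0,0,0.25],"yaw":0},{"xyz":[0,0,0.1],"yaw":0},{"xyz":[0,0,0.05],"yaw":0},{"xyz":[0,0,0],"yaw":0},{"xyz":[0,0,0],"yaw":0}]'

```text
time: 8.58
tcp_pos: [451.0, 12.0, 36.9]
orientation: [2.156, 2.285, 0.001]
contact_force: [0.5, -0.1, -2.6]
gripper_width: 0.636
grip_force: 30.0
```

Request:
apply_moves --commands '[{"xyz":[0,0,0.04],"yaw":0},{"xyz":[0,0,0.04],"yaw":0},{"xyz":[0,0,0],"yaw":0}]'

```text
time: 8.83
tcp_pos: [450.7, 12.0, 35.0]
orientation: [2.156, 2.285, 0.0]
contact_force: [0.0, 0.5, -1.6]
gripper_width: 0.638
grip_force: 30.0
```

Request:
apply_moves --commands '[{"xyz":[0,0,0.04],"yaw":0},{"xyz":[0,0,0.04],"yaw":0},{"xyz":[0,0,0.02],"yaw":0},{"xyz":[0,0,0],"yaw":0}]'

```text
time: 9.17
tcp_pos: [450.6, 11.8, 32.8]
orientation: [-2.156, -2.285, 0.0]
contact_force: [0.5, 0.1, -2.7]
gripper_width: 0.637
grip_force: 30.0
```

Request:
apply_moves --commands '[{"xyz":[0,0,0.04],"yaw":0},{"xyz":[0,0,0.03],"yaw":0},{"xyz":[0,0,0],"yaw":0}]'

```text
time: 9.42
tcp_pos: [450.6, 11.9, 32.4]
orientation: [-2.156, -2.284, -0.001]
contact_force: [-11.1, 0.4, 36.9]
gripper_width: 0.636
grip_force: 30.0
```

Contact at TCP z 32.4. Releasing and rising.

Request:
apply_moves --commands '[{"xyz":[0,0,-0.04],"yaw":0},{"xyz":[0,0,0],"yaw":0}]'

```text
time: 9.58
tcp_pos: [450.8, 11.9, 32.5]
orientation: [2.156, 2.285, 0.001]
contact_force: [0.1, -0.2, 4.7]
gripper_width: 0.634
grip_force: 30.0
```

Request:
apply_moves --claw 1 --commands '[{"xyz":[0,0,0],"yaw":0},{"xyz":[0,0,0],"yaw":0},{"xyz":[0,0,0],"yaw":0},{"xyz":[0,0,0],"yaw":0},{"xyz":[0,0,0],"yaw":0},{"xyz":[0,0,0],"yaw":0},{"xyz":[0,0,0],"yaw":0},{"xyz":[0,0,0],"yaw":0},{"xyz":[0,0,0],"yaw":0}]'

```text
time: 10.33
tcp_pos: [450.6, 11.9, 32.3]
orientation: [2.156, 2.285, -0.0]
contact_force: [0.2, 0.5, 0.3]
gripper_width: 0.997
grip_force: 0.0
```

Request:
apply_moves --commands '[{"xyz":[0,0,-0.5],"yaw":0},{"xyz":[0,0,-1],"yaw":0},{"xyz":[0,0,-1],"yaw":0},{"xyz":[0,0,-1],"yaw":0},{"xyz":[0,0,-1],"yaw":0},{"xyz":[0,0,-1],"yaw":0},{"xyz":[0,0,-1],"yaw":0},{"xyz":[0,0,-1],"yaw":0},{"xyz":[0,0,-1],"yaw":0},{"xyz":[0,0,-0.5],"yaw":0},{"xyz":[0,0,0],"yaw":0}]'

```text
time: 11.25
tcp_pos: [451.5, 11.9, 214.4]
orientation: [2.155, 2.284, 0.005]
contact_force: [-0.4, -0.1, -0.4]
gripper_width: 1.003
grip_force: 0.0
```

The block is released on the mat. I have plenty of time, so I'll look at the nest from above with the empty gripper.

Request:
apply_moves --commands '[{"xyz":[-0.98,0.385,0],"yaw":0},{"xyz":[-0.98,0.385,0],"yaw":0},{"xyz":[-0.98,0.385,0],"yaw":0},{"xyz":[-0.98,0.385,0],"yaw":0},{"xyz":[-0.98,0.385,0],"yaw":0},{"xyz":[-0.98,0.385,0],"yaw":0},{"xyz":[-0.98,0.385,0],"yaw":0},{"xyz":[-0.98,0.385,0],"yaw":0},{"xyz":[-0.98,0.385,0],"yaw":0},{"xyz":[-0.98,0.385,0],"yaw":0},{"xyz":[-0.98,0.385,0],"yaw":0},{"xyz":[0,0,0],"yaw":0}]'

```text
time: 12.25
tcp_pos: [547.7, -202.0, 211.1]
orientation: [2.16, 2.281, -0.004]
contact_force: [0.5, -1.2, 0.4]
gripper_width: 1.001
grip_force: 0.0
```

```bash
python3 -c "
from h import *
snap('wrist','n1')"
```

Request:
apply_moves --commands '[{"xyz":[-0.98,0.385,0],"yaw":0},{"xyz":[-0.98,0.385,0],"yaw":0},{"xyz":[-0.98,0.385,0],"yaw":0},{"xyz":[-0.98,0.385,0],"yaw":0},{"xyz":[-0.98,0.385,0],"yaw":0},{"xyz":[0,0,0],"yaw":0},{"xyz":[0,0,0],"yaw":0}]'

```text
time: 12.88
tcp_pos: [591.3, -294.2, 211.1]
orientation: [-2.156, -2.283, 0.002]
contact_force: [-0.2, 1.0, 0.2]
gripper_width: 1.0
grip_force: 0.0
```

```bash
python3 - <<'E'
from h import *
c=snap('wrist','n2')
a=cv2.imread('pics/n1.png')[:300,120:520];b=cv2.imread('pics/n2.png')[:300,120:520]
o=np.hstack([a,b]);cv2.imwrite('pics/n12.png',np.clip(o*1.5,0,255).astype(np.uint8))
E
```

```text
(no output)
```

View pics/n12.png

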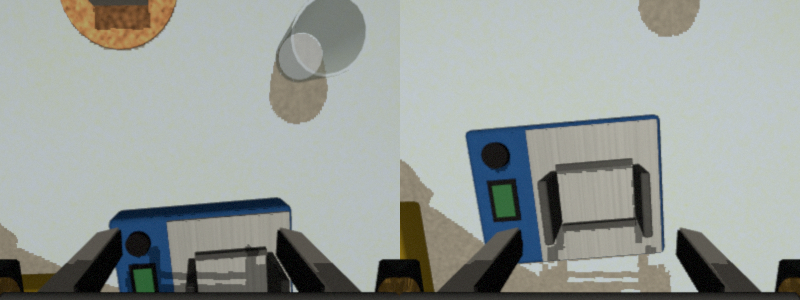

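Right half (n2): the nest floor corners are at about (278,168), (352,164), (354,217) and (283,224) in full-image pixels. I'll enlarge it for precision.

```bash
python3 - <<'E'
from h import *
i=cv2.imread('pics/n2.png')[150:250,250:382]
cv2.imwrite('pics/n2z.png',np.clip(cv2.resize(i,None,fx=6,fy=6,interpolation=cv2.INTER_CUBIC)*1.6,0,255).astype(np.uint8))
E
```

```text
(no output)
```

View pics/n2z.png

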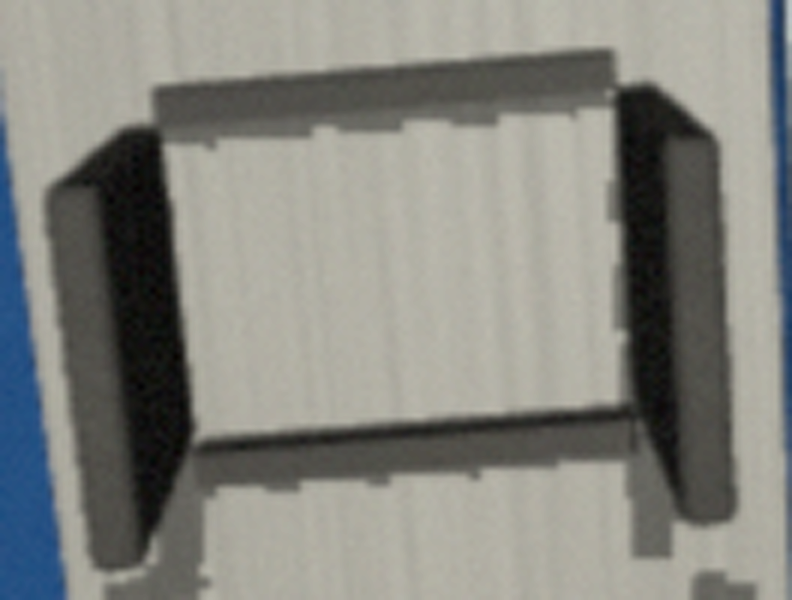

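The enlarged crop shows the nest: cheek top edges at crop (98,185)–(138,560) and (668,140)–(680,518). The floor's left edge runs (163,130)–(192,440) and its right edge (613,90)–(635,425). The rails are along the top and bottom.

```bash
python3 - <<'E'
from h import *
n1=pickle.load(open('n1.pkl','rb'));c=pickle.load(open('n2.pkl','rb'));t=pickle.load(open('top0.pkl','rb'))
f=lambda p:(np.array(p,float)+.5)/6-.5+np.array((250,150))
L=onz(c,f([(98,185),(138,560)]),130);R=onz(c,f([(668,140),(680,518)]),130)
l=onz(c,f([(163,135),(192,440)]),64);r=onz(c,f([(613,105),(635,425)]),64)
for n,a,b in(('top',L,R),('floor',l,r)):
    v=(b-a).mean(0);e1=a[0]-a[1];e2=b[0]-b[1]
    print(n,a.round(1).tolist(),b.round(1).tolist(),'mid',((a+b)/2).mean(0).round(1),'gap',np.linalg.norm(v[:2]).round(1),'edge yaw',[np.degrees(np.arctan2(e[1],e[0]))-90 for e in(e1,e2)])
u=onz(c,f([(160,132),(613,104)]),74);w=onz(c,f([(195,448),(632,417)]),74)
print('rails',u.round(1).tolist(),w.round(1).tolist(),'mid',((u+w)/2).mean(0).round(1),'gap',np.linalg.norm((u-w).mean(0)),[np.degrees(np.arctan2(*(e[1]-e[0])[1::-1])) for e in(u,w)])
print('heater corner',tri(n1,(411,203),c,(379,117)), tri(n1,(232,213),c,(190,133)))
# block on mat seen from top
c=snap('top','t2'); x,y=proj(c,[[451,12,54]])[0].astype(int)
g=cv2.cvtColor(c['image'],cv2.COLOR_BGR2GRAY); m=np.zeros_like(g);m[y-25:y+25,x-25:x+25]=(g[y-25:y+25,x-25:x+25]>175)
k=max(cv2.findContours(m,0,2)[0],key=cv2.contourArea);rr=cv2.minAreaRect(k);print(rr,onz(c,[rr[0]],54))
E
```

```text
top [[546.5, -269.1, 130.0], [553.0, -322.1, 130.0]] [[622.3, -258.7, 130.0], [628.7, -311.5, 130.0]] mid [ 587.6 -290.3  130. ] gap 76.4 edge yaw [np.float64(7.025685287163995), np.float64(6.825704183981188)]
floor [[546.5, -271.1, 64.0], [552.9, -324.5, 64.0]] [[621.9, -261.8, 64.0], [630.2, -317.4, 64.0]] mid [ 587.9 -293.7   64. ] gap 76.8 edge yaw [np.float64(6.86956505480174), np.float64(8.548894836601932)]
rails [[547.3, -269.3, 74.0], [620.8, -260.5, 74.0]] [[554.6, -322.8, 74.0], [628.2, -313.1, 74.0]] mid [ 587.7 -291.4   74. ] gap 53.613213672139025 [np.float64(6.784137606394038), np.float64(7.495027511313349)]
heater corner (array([ 650.11538021, -209.97936174,   37.27417493]), np.float64(1.8060253366561494)) (array([ 443.65578602, -237.99601577,   20.15372027]), np.float64(3.012393383723974))Traceback (most recent call last):
  File "<stdin>", line 15, in <module>
ValueError: max() iterable argument is empty
```

The gap between the cheeks comes out at 76.4 mm at z=130 and 76.8 mm at z=64, against 76 in the text, so the heights hold. The nest is at (587.7,−291), yaw 7°. Returning to the block and turning 90°.

Request:
apply_moves --commands '[{"xyz":[0.98,-0.383,0],"yaw":0},{"xyz":[0.98,-0.383,0],"yaw":0},{"xyz":[0.98,-0.383,0],"yaw":0},{"xyz":[0.98,-0.383,0],"yaw":0},{"xyz":[0.98,-0.383,0],"yaw":0},{"xyz":[0.98,-0.383,0],"yaw":0},{"xyz":[0.98,-0.383,0],"yaw":0},{"xyz":[0.98,-0.383,0],"yaw":0},{"xyz":[0.98,-0.383,0],"yaw":0},{"xyz":[0.98,-0.383,0],"yaw":0},{"xyz":[0.98,-0.383,0],"yaw":0},{"xyz":[0.98,-0.383,0],"yaw":0}]'

```text
time: 13.98
tcp_pos: [485.3, -62.6, 212.2]
orientation: [-2.154, -2.286, -0.001]
contact_force: [0.9, 0.9, 0.1]
gripper_width: 0.996
grip_force: 0.0
```

Request:
apply_moves --commands '[{"xyz":[0.98,-0.383,0],"yaw":0},{"xyz":[0.98,-0.383,0],"yaw":0},{"xyz":[0.98,-0.383,0],"yaw":0},{"xyz":[0.98,-0.383,0],"yaw":0},{"xyz":[0,0,0],"yaw":-0.98},{"xyz":[0,0,0],"yaw":-0.98},{"xyz":[0,0,0],"yaw":-0.98},{"xyz":[0,0,0],"yaw":-0.98},{"xyz":[0,0,0],"yaw":-0.98},{"xyz":[0,0,0],"yaw":-0.98},{"xyz":[0,0,0],"yaw":-0.98},{"xyz":[0,0,0],"yaw":-0.98}]'

```text
time: 14.98
tcp_pos: [450.5, 12.8, 212.2]
orientation: [-1.338, -2.842, -0.001]
contact_force: [-0.8, 0.3, -0.4]
gripper_width: 0.995
grip_force: 0.0
```

Request:
apply_moves --commands '[{"xyz":[0,0,0],"yaw":-0.98},{"xyz":[0,0,0],"yaw":-0.98},{"xyz":[0,0,0],"yaw":-0.98},{"xyz":[0,0,0],"yaw":-0.98},{"xyz":[0,0,0],"yaw":-0.98},{"xyz":[0,0,0],"yaw":-0.98},{"xyz":[0,0,0],"yaw":-0.98},{"xyz":[0,0,0],"yaw":-0.98},{"xyz":[0,0,0],"yaw":-0.98},{"xyz":[0,0,0],"yaw":-0.98},{"xyz":[0,0,0],"yaw":-0.98},{"xyz":[0,0,0],"yaw":-0.98}]'

```text
time: 15.98
tcp_pos: [450.6, 12.8, 212.2]
orientation: [-0.095, 3.14, 0.001]
contact_force: [-0.0, -0.4, 0.4]
gripper_width: 1.0
grip_force: 0.0
```

```bash
python3 - <<'E'
from h import *
c=snap('wrist','w3');o=robot.get_obs();R=cv2.Rodrigues(o['orientation'])[0];print(o['tcp_pos'].round(1),'tool y',R[:,1].round(3),'x',R[:,0].round(3),o['joint_pos'].round(2))
g=cv2.cvtColor(c['image'],cv2.COLOR_BGR2GRAY);uv=proj(c,[[450.7,11.9,54]])[0]
P=[]
for k in cv2.findContours((g<120).astype(np.uint8),1,2)[0]:
    a=cv2.contourArea(k)
    if 60<a<900:
        e=cv2.fitEllipse(k)
        if min(e[1])/max(e[1])>.7 and np.hypot(*(np.array(e[0])-uv))<60: P.append(onz(c,[e[0]],54)[0]);print(P[-1].round(1),a)
print(np.mean(P,0))
E
```

```text
[450.6  12.8 212.2] tool y [-0.067  0.998  0.   ] x [-0.998 -0.067 -0.   ] [-0.52  0.11  0.46  2.04 -0.06  1.    1.6 ]
[467.2  21.1  54. ] 138.5
[449.1  19.9  54. ] 147.5
[431.3  19.1  54. ] 155.0
[432.5   1.2  54. ] 157.0
[445.03611643  15.33056715  54.        ]
```

Four holes found; the block centre is at about (450,11). Descending onto its long sides.

Request:
apply_moves --commands '[{"xyz":[0.03,-0.06,1],"yaw":0},{"xyz":[0,0,1],"yaw":0},{"xyz":[0,0,1],"yaw":0},{"xyz":[0,0,1],"yaw":0},{"xyz":[0,0,1],"yaw":0},{"xyz":[0,0,1],"yaw":0},{"xyz":[0,0,1],"yaw":0},{"xyz":[0,0,1],"yaw":0},{"xyz":[0,0,0.33],"yaw":0},{"xyz":[0,0,0.33],"yaw":0},{"xyz":[0,0,0.3],"yaw":0},{"xyz":[0,0,0],"yaw":0}]'

```text
time: 17.03
tcp_pos: [450.6, 10.9, 32.9]
orientation: [0.086, -3.14, -0.0]
contact_force: [-0.0, -0.2, 0.1]
gripper_width: 1.001
grip_force: 0.0
```

Request:
apply_moves --claw 0 --commands '[{"xyz":[0,0,0],"yaw":0},{"xyz":[0,0,0],"yaw":0},{"xyz":[0,0,0],"yaw":0},{"xyz":[0,0,0],"yaw":0},{"xyz":[0,0,0],"yaw":0},{"xyz":[0,0,0],"yaw":0},{"xyz":[0,0,0],"yaw":0},{"xyz":[0,0,0],"yaw":0},{"xyz":[0,0,0],"yaw":0},{"xyz":[0,0,0],"yaw":0},{"xyz":[0,0,0],"yaw":0},{"xyz":[0,0,0],"yaw":0}]'

```text
time: 18.03
tcp_pos: [450.8, 10.7, 33.1]
orientation: [-0.087, 3.14, -0.0]
contact_force: [0.8, 0.5, 2.2]
gripper_width: 0.425
grip_force: 30.0
```

Request:
apply_moves --commands '[{"xyz":[0,0,-0.3],"yaw":0},{"xyz":[0,0,-0.6],"yaw":0},{"xyz":[0,0,-0.9],"yaw":0},{"xyz":[0,0,-1],"yaw":0},{"xyz":[0,0,-1],"yaw":0},{"xyz":[0,0,-1],"yaw":0},{"xyz":[0,0,-1],"yaw":0},{"xyz":[0,0,-1],"yaw":0},{"xyz":[0,0,-1],"yaw":0},{"xyz":[0,0,-0.8],"yaw":0},{"xyz":[0,0,-0.5],"yaw":0},{"xyz":[0,0,0],"yaw":0}]'

```text
time: 19.03
tcp_pos: [451.4, 10.8, 216.8]
orientation: [-0.087, 3.138, 0.001]
contact_force: [1.0, -0.5, -2.4]
gripper_width: 0.426
grip_force: 30.0
```

Request:
apply_moves --commands '[{"xyz":[-0.188,-0.483,0],"yaw":0},{"xyz":[-0.377,-0.966,0],"yaw":0},{"xyz":[-0.377,-0.966,0],"yaw":0},{"xyz":[-0.377,-0.966,0],"yaw":0},{"xyz":[-0.377,-0.966,0],"yaw":0},{"xyz":[-0.377,-0.966,0],"yaw":0},{"xyz":[-0.377,-0.966,0],"yaw":0},{"xyz":[-0.377,-0.966,0],"yaw":0},{"xyz":[-0.377,-0.966,0],"yaw":0},{"xyz":[-0.377,-0.966,0],"yaw":0},{"xyz":[-0.377,-0.966,0],"yaw":0},{"xyz":[-0.377,-0.966,0],"yaw":0}]'

```text
time: 20.03
tcp_pos: [549.4, -207.2, 213.6]
orientation: [0.087, -3.139, -0.0]
contact_force: [0.0, 0.7, -1.8]
gripper_width: 0.422
grip_force: 30.0
```

Request:
apply_moves --commands '[{"xyz":[-0.377,-0.966,0],"yaw":0},{"xyz":[-0.377,-0.966,0],"yaw":0},{"xyz":[-0.377,-0.966,0],"yaw":0},{"xyz":[-0.377,-0.966,0],"yaw":0},{"xyz":[-0.188,-0.483,0],"yaw":0},{"xyz":[0,0,0],"yaw":-0.83},{"xyz":[0,0,0],"yaw":0},{"xyz":[0,0,0],"yaw":0}]'

```text
time: 20.7
tcp_pos: [587.9, -290.8, 214.2]
orientation: [0.189, -3.135, -0.001]
contact_force: [-0.2, 0.6, -2.9]
gripper_width: 0.423
grip_force: 30.0
```

```bash
python3 - <<'E'
from h import *
c=snap('wrist','w4');s=snap('scene','s4')
o=robot.get_obs();R=cv2.Rodrigues(o['orientation'])[0];print(o['tcp_pos'].round(1),np.degrees(np.arctan2(R[1,1],R[0,1])),R[:,2].round(3),o['gripper_width'])
d=np.array([587.8,-291.3])-o['tcp_pos'][:2];print('need tool xy mm',R[:2,:2].T@d)
a=c['image'][:380,140:500];b=cv2.resize(s['image'][130:257,180:320],None,fx=3,fy=3)[:380]
cv2.imwrite('pics/w4s.png',np.clip(np.hstack([a,b])*1.5,0,255).astype(np.uint8))
E
```

```text
[ 588.1 -290.6  214.8] 96.90004914423123 [-0.  0. -1.] 0.4255747819538228
need tool xy mm [ 0.40546217 -0.64235916]
```

View pics/w4s.png

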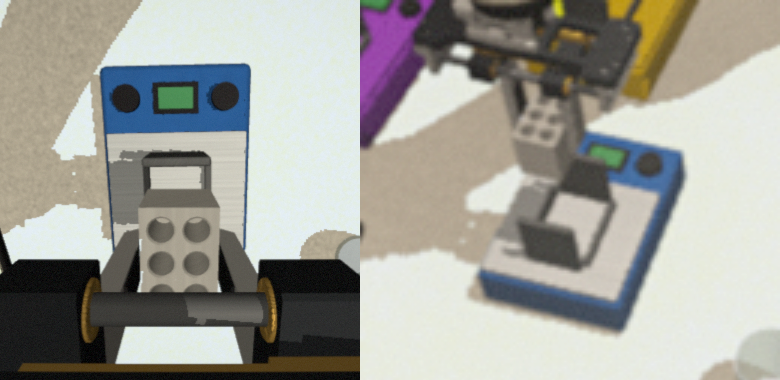

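The view shows the block held square and centred over the nest, with the cheeks at its short ends. Lowering in.

Request:
apply_moves --commands '[{"xyz":[0.02,-0.03,0.6],"yaw":0},{"xyz":[0,0,0.9],"yaw":0},{"xyz":[0,0,0.9],"yaw":0},{"xyz":[0,0,0.5],"yaw":0},{"xyz":[0,0,0.5],"yaw":0},{"xyz":[0,0,0.5],"yaw":0},{"xyz":[0,0,0.5],"yaw":0},{"xyz":[0,0,0.5],"yaw":0},{"xyz":[0,0,0.5],"yaw":0},{"xyz":[0,0,0.3],"yaw":0},{"xyz":[0,0,0],"yaw":0},{"xyz":[0,0,0],"yaw":0}]'

```text
time: 21.8
tcp_pos: [587.9, -292.0, 101.0]
orientation: [0.191, -3.136, 0.0]
contact_force: [-0.0, -0.3, -1.4]
gripper_width: 0.423
grip_force: 30.0
```

Request:
apply_moves --commands '[{"xyz":[0,0,0.1],"yaw":0},{"xyz":[0,0,0.1],"yaw":0},{"xyz":[0,0,0.08],"yaw":0},{"xyz":[0,0,0.04],"yaw":0},{"xyz":[0,0,0.03],"yaw":0},{"xyz":[0,0,0],"yaw":0}]'

```text
time: 22.3
tcp_pos: [587.9, -291.9, 94.0]
orientation: [0.191, -3.136, 0.0]
contact_force: [0.3, 0.3, -1.3]
gripper_width: 0.424
grip_force: 30.0
```

Request:
apply_moves --commands '[{"xyz":[0,0,0.03],"yaw":0},{"xyz":[0,0,0.02],"yaw":0},{"xyz":[0,0,0],"yaw":0}]'

```text
time: 22.55
tcp_pos: [588.0, -292.0, 93.2]
orientation: [-0.191, 3.136, -0.0]
contact_force: [0.6, 0.6, -1.3]
gripper_width: 0.424
grip_force: 30.0
```

Request:
apply_moves --commands '[{"xyz":[0,0,0.03],"yaw":0},{"xyz":[0,0,0.02],"yaw":0},{"xyz":[0,0,0],"yaw":0}]'

```text
time: 22.8
tcp_pos: [588.0, -292.0, 93.1]
orientation: [-0.191, 3.135, 0.0]
contact_force: [-6.3, 4.6, 13.5]
gripper_width: 0.426
grip_force: 30.0
```

Contact with the floor at the expected height. Releasing and withdrawing.

Request:
apply_moves --claw 1 --commands '[{"xyz":[0,0,0],"yaw":0},{"xyz":[0,0,0],"yaw":0},{"xyz":[0,0,0],"yaw":0},{"xyz":[0,0,0],"yaw":0},{"xyz":[0,0,0],"yaw":0},{"xyz":[0,0,0],"yaw":0},{"xyz":[0,0,0],"yaw":0},{"xyz":[0,0,0],"yaw":0},{"xyz":[0,0,0],"yaw":0},{"xyz":[0,0,0],"yaw":0}]'

```text
time: 23.63
tcp_pos: [587.9, -292.0, 92.1]
orientation: [0.191, -3.136, 0.0]
contact_force: [0.1, 0.5, -0.6]
gripper_width: 0.998
grip_force: 0.0
```

Request:
apply_moves --commands '[{"xyz":[0,0,-0.4],"yaw":0},{"xyz":[0,0,-0.8],"yaw":0},{"xyz":[0,0,-1],"yaw":0},{"xyz":[0,0,-1],"yaw":0},{"xyz":[0,0,-1],"yaw":0},{"xyz":[0,0,-1],"yaw":0},{"xyz":[0,0,-1],"yaw":0},{"xyz":[0,0,-0.5],"yaw":0},{"xyz":[0,0,0],"yaw":0},{"xyz":[0,0,0],"yaw":0},{"xyz":[0,0,0],"yaw":0}]'

```text
time: 24.55
tcp_pos: [587.5, -291.6, 224.9]
orientation: [0.191, -3.134, -0.001]
contact_force: [-0.5, 0.3, -0.7]
gripper_width: 0.997
grip_force: 0.0
```

```bash
python3 - <<'E'
from h import *
c=snap('wrist','w5');s=snap('scene','s5')
a=c['image'][:380,140:500];b=cv2.resize(s['image'][130:257,180:320],None,fx=3,fy=3)[:380]
cv2.imwrite('pics/w5s.png',np.clip(np.hstack([a,b])*1.5,0,255).astype(np.uint8))
E
```

```text
(no output)
```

View pics/w5s.png

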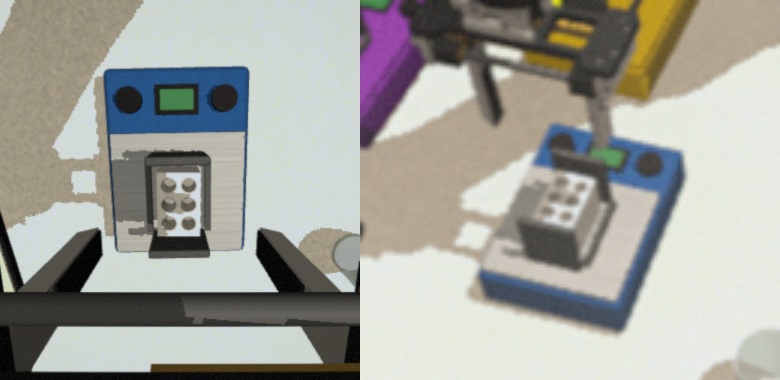

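The block sits upright and fully down in the nest, with the gripper clear above it. Handing in.

```bash
python3 -c "
from bench import robot
print(robot.close_job())"
```

```text
the job is handed in; nothing more can be done
None
```

The job is handed in at about 25 s: the six-hole vial block was set down and released on the cork mat, regripped by its long sides, and now sits upright in the blue heater's nest; the two-bore block was never approached, and the hand-in call returned no verdict.

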